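Gauge the bag sealer's throat gap

ROBOT

A 6-joint arm with a two-finger parallel gripper is mounted at the origin on the work surface. World frame = base frame: x ahead of the robot, y to its left, z up, the work surface at z = 0. Lengths are in mm, angles in rad, forces in N, time in s.
With the tool pointing down it reaches from about 275 to 750 mm from the base axis. Payload 10.2 kg.
Tool frame: the origin (TCP) lies at the very end of the fingers, on their centre line; the grasp point (between the pads) lies 19 mm behind it; z points along the fingers, y is the line along which they close (so a half turn about z gives the same grasp; the last joint's range is limited). The gripper opens to 85 mm and grips with 20 to 120 N. Pads are 22 mm wide; open, the fingers measure 114 mm over their backs; the gripper's body (76 mm by 85 mm) begins 54 mm behind the grasp point. The pads swing forward as they close: fully open they stand 13 mm farther back than shut.
Start: joints at [0.942, 0.313, 1.498, -0, 1.331, -0.223], TCP at [207.259, 482.364, 231.294] pointing down, gripper open.
Joint ranges: [-2.94, 2.94], [-0.97, 2.17], [0.19, 2.56], [-1.23, 4.37], [0.02, 3.11], [-2.88, 2.88]. Speed limits (rad/s): [2.39, 2.39, 3.01, 3.14, 3.14, 3.14].

INTERFACE

Orientations are given as a unit quaternion [w, x, y, z].
In Python, from rig import ctrl, optics gives the robot as it stands. The module is installed in compiled form; this text tells all that it offers.
- The arm moves only by the shell command python3 -m handwheel 'ROWS' [FORCE]. ROWS is JSON, a list that holds one entry, the list of rows, each a list of 5 numbers: the gripper command: -1 is fully open, 1 is shut, values between are in proportion, then the shift along the world's x, y, z in units of 50 mm (1.0 is 50 mm), then the turn about the world's z in units of 8 degrees (1.0 is 8 degrees). In form: [[[gripper, tx, ty, tz, twist], ...]]. A call has 1 to 10 rows; each row shifts and turns the commanded pose from where the row before left it; what a row does not reach is not made up. A row lasts 1/10 s, in which the tool goes at most 50 mm and 8.59 degrees, less where a joint would pass 70% of its speed; a pose out of reach is approached as far as the arm can. A call is refused whole if a number of a shift passes 1 or a number of a turn 1, either way. A call with a gripper value outside its range is refused whole. The fingers move at their own pace and stop on an object; FORCE is the grip in N (left out, the last holds). Time passes only in rows, so rows that do not move let the fingers close. It gives the time, the measured TCP pose, the force, the opening and the grip force at its end, in the units of the state.
- ctrl.sense(): the state, without advancing time (a new reading comes with each control period).
- optics.capture(name): name is "side" or "top"; returns a dict with "img" (480x640x3 uint8, blue, green, red), "K" (3x3 intrinsics, pixels), "R" (3x3) and "t" (3): a world point X has camera coordinates R X + t. Camera axes: x right, y down, z forward; pixel columns grow to the right and rows downward; lengths in mm; the calibration is good to about 2 mm. A picture is of the moment at which its call begins. There is no depth.
- ctrl.finish_job(): hands the job in; it is judged then, once.
The state is a dict: "time_s": time; "joints": joint angles; "dq": joint speeds; "tau": joint torques, N m; "eef_pos": TCP position; "ee_rot": TCP orientation; "force": force on the tool from outside, world axes, zero at the start; "wrist_torque": the same for the moment, N m; "grip_width": opening from 0.0 (shut) to 1.0 (fully open); "grip_force": force on a finger pad.
Only numpy, scipy, OpenCV 4.12 (cv2) and the standard library are available. Lean on these libraries where they do the work, as an engineer would, in place of code of your own. Each camera call takes 0.05 s, during which the arm holds its last target. There are 200 camera calls.

TASK

Find the bag sealer's throat gap with the gauge leaves: starting with the thinnest (blue), then yellow, then red, lower each leaf gently into the throat until its collar sits on the cheeks and feel whether it is loose or binds; put a loose leaf back upright in the rack before trying the next. Stop at the first leaf that binds and leave it standing fully home in the throat, with the other two in the rack. Never force a leaf, and do not disturb the other things on the table.

Things in the scene. Friction and masses are not known exactly. Their poses are not given: they have to be found in the camera images.
- sealer: bag sealer fixed on the table, 170 x 130 mm: white housings (82 mm high, flat trim to 86 mm) either side of an upright throat open to above. Origin under its middle; z up, x across the throat from copper sprung bar to dark fixed anvil, y along it. Throat 38 mm long, open down to 22 mm. The gap from bar to anvil is unknown: 5, 7 or 9 mm (within 0.3 mm)
- throat (a point): middle of the throat's length (sealer y = 0) at the cheeks' top height, 100 mm, in the plane of the bar's resting face (sealer x = 0); the gap begins in this plane and extends to +x. Axes as the sealer's. The first leaf thicker than the gap (by 1 mm) binds; thinner ones have 1 mm of play or more; those more than 2 mm too thick will not go in
- funnel (a point): 80 mm above the sealer's origin at x = y = 0: from here up both walls of the throat lean back 15 degrees, up to 98 mm height, where the throat is 4.8 mm wider on each side; below, both are vertical down to 35 mm. A binding leaf drags by about 5 to 20 N on its way down and resists being drawn up by several N more than its weight; a loose one does not unless pressed sideways
- bar_rest (a point): middle of the sprung bar's vertical face when nothing presses it (57.5 mm high, x = y = 0; this point does not follow the bar). A spring holds the bar against a stop: it starts to yield to -x at 4.5 N, stiffens by 1.5 N per mm and yields at most 1.8 mm, so a binding leaf is pinched by about 6 N
- cheek (a point): middle of the top of the +y aluminium cheek. The two cheeks close the ends of the throat: y = 21 to 35 and -35 to -21 mm, x = -26 to 34 mm, tops 100 mm high and the sealer's highest part. A leaf is fully home when its collar lies on both cheeks
- rack: fixed wooden block 166 x 86 x 65 mm with three slots through its top at x = -50, 0, +50 mm, y = 0, each 14 mm (x) by 40 mm (y); the leaves hang in them, collars on the top face. Origin under its middle; z up. Any slot may take any leaf.
- leaf6: loose gauge leaf 6 mm thick, blue handle, about 0.15 kg. Steel blade 6 (x) by 30 mm (y), reaching 50 mm below a dark collar 22 (x) by 60 (y) by 8 mm high; on it the handle, 14 (x) by 26 mm (y), 45 mm high. Origin on the centre line at the collar's underside; z up: blade z = -50 to 0, collar 0 to 8, handle 8 to 53 mm. Starts upright in a rack slot, origin at the rack's top face
- leaf8: loose gauge leaf 8 mm thick, yellow handle, about 0.15 kg. Steel blade 8 (x) by 30 mm (y), reaching 50 mm below a dark collar 22 (x) by 60 (y) by 8 mm high; on it the handle, 14 (x) by 26 mm (y), 45 mm high. Origin on the centre line at the collar's underside; z up: blade z = -50 to 0, collar 0 to 8, handle 8 to 53 mm. Starts upright in a rack slot, origin at the rack's top face
- leaf10: loose gauge leaf 10 mm thick, red handle, about 0.15 kg. Steel blade 10 (x) by 30 mm (y), reaching 50 mm below a dark collar 22 (x) by 60 (y) by 8 mm high; on it the handle, 14 (x) by 26 mm (y), 45 mm high. Origin on the centre line at the collar's underside; z up: blade z = -50 to 0, collar 0 to 8, handle 8 to 53 mm. Starts upright in a rack slot, origin at the rack's top face
- tape_roll: red roll of sealing tape, 60 mm wide, 24 mm high; origin under its middle; bystander
- jar: jar 52 mm wide, 75 mm high; origin under its middle; bystander
- stapler: black and grey stapler 130 x 36 x 41 mm; origin under its middle; bystander
- specimen_box: brown cardboard specimen box 114 x 79 x 49 mm; origin under its middle; bystander
- pen_cup: steel cup with pens, 72 mm wide, about 145 mm high with the pens; origin under its middle; bystander
Not all that is in view belongs to the job. What is meant by the leaf8 is not purple or white, and is the larger of those in its own colour.

How it is judged:
By the outcome, as a careful person would: the job done as asked, in the order asked, and still so for the second after the job is handed in, with the robot touching nothing.
It also fails if it takes over 72 s, if anything falls off the work surface, if the arm or the gripper's body presses on something with over 40 N, if the wrist force passes 120 N, or if a joint passes its speed limit or range.

## Working session

There is one attempt and no reset: what is moved stays moved. The work goes in short steps, Python scripts to look and compute and a shell command to move; the robot and the scene stay as the last step left them, time stands still between calls to the robot, and variables do not carry over. Pictures are saved under pics/ and viewed, at most 10 in all, crops included, and the job is handed in when it is done.

```bash
mkdir -p pics; python3 - <<'E'
from rig import ctrl, optics
import cv2,pickle
for n in("top","side"):
    c=optics.capture(n); cv2.imwrite(f"pics/{n}0.png",c["img"]); pickle.dump({k:c[k] for k in("K","R","t")},open(n+".pkl","wb"))
    print(n,c["K"].tolist(),c["R"].tolist(),c["t"].tolist())
print(ctrl.sense())
E
```

```text
top [[468.06351432083767, 0.0, 315.9153012755994], [0.0, 468.06351432083767, 242.80750539386298], [0.0, 0.0, 1.0]] [[0.00478943162042185, -0.9995278624470196, 0.030349852336460342], [-0.9808023355891374, -0.010612085577577242, -0.19471559296211097], [0.1949457356487841, -0.028834629038463844, -0.9803900878326791]] [-99.50573632204666, 575.4654528483259, 1122.5027720013502]
side [[532.8791269627712, 0.0, 317.35993530702785], [0.0, 532.8791269627712, 235.88262734575173], [0.0, 0.0, 1.0]] [[0.9692625059830662, -0.24504294620390532, 0.02200338635612714], [-0.13377530251205527, -0.599971257818393, -0.7887576676201785], [0.2064809021029189, 0.7615697238648119, -0.6143103391277404]] [-570.001270109407, 101.670203212279, 999.2919962861278]
{'time_s': 0.1, 'joints': array([ 9.41633603e-01,  3.13386536e-01,  1.49834306e+00,  3.39205985e-05,
        1.33100827e+00, -2.23412690e-01]), 'dq': array([ 9.28373622e-04,  9.59907181e-05, -1.62776951e-03,  1.10396079e-03,
        6.78309358e-04, -1.55350857e-03]), 'tau': array([ 1.97378256e-03, -4.12893498e+01, -2.60142589e+01, -2.61746591e-04,
        2.99260748e-03,  5.42622263e-05]), 'eef_pos': array([207.09625514, 482.18420703, 230.8029451 ]), 'ee_rot': array([-2.51766775e-04,  2.01490135e-01,  9.79490376e-01, -5.14548946e-04]), 'force': array([ 0.04650929, -0.3933175 ,  1.38807827]), 'wrist_torque': array([ 0.0205816,  0.001443 , -0.0559567]), 'grip_force': 0.0, 'grip_width': 0.9999674447198287}
```

View pics/top0.png

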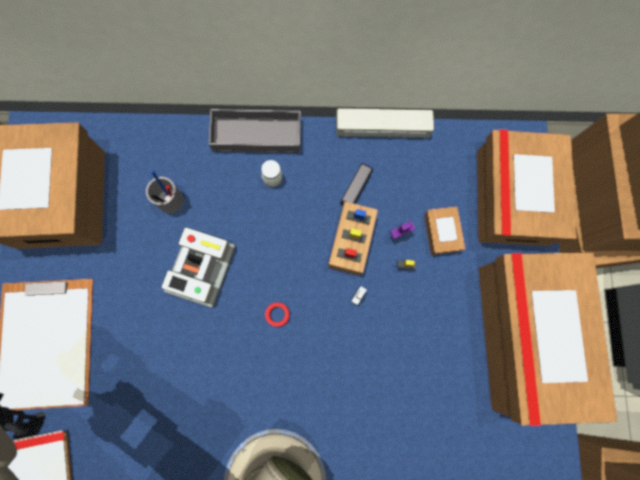

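View pics/side0.png

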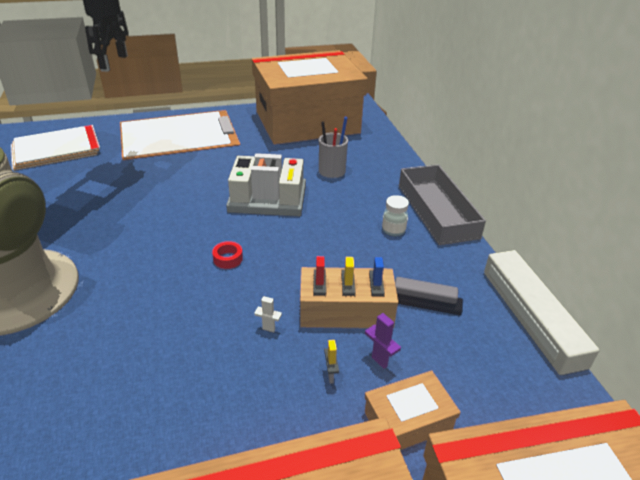

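The top view shows the sealer around (198,268) and the rack around (353,238), with blue at (360,215), yellow at (355,233) and red at (350,253). The small yellow, purple and white pieces outside the rack are decoys. Next I'll enlarge both objects.

```bash
python3 - <<'E'
import cv2,numpy as np
t=cv2.imread("pics/top0.png");s=cv2.imread("pics/side0.png")
def crop(im,x,y,w,h,f):
    o=cv2.resize(im[y:y+h,x:x+w],None,fx=f,fy=f,interpolation=cv2.INTER_CUBIC)
    for i in range(0,w,10):
        cv2.line(o,(i*f,0),(i*f,6 if i%50 else 14),(0,255,255),1); 
        if i%20==0: cv2.putText(o,str(x+i),(i*f,24),0,.35,(0,255,255),1)
    for i in range(0,h,10):
        cv2.line(o,(0,i*f),(6,i*f),(0,255,255),1)
        if i%20==0: cv2.putText(o,str(y+i),(8,i*f+4),0,.35,(0,255,255),1)
    return o
cv2.imwrite("pics/seal.png",np.hstack([crop(t,160,220,80,90,5),crop(s,226,140,80,90,5)]))
cv2.imwrite("pics/rack.png",np.hstack([crop(t,320,195,66,85,6),crop(s,295,250,66,85,6)][:1]+[crop(s,296,245,104,85,4) if 0 else cv2.copyMakeBorder(crop(s,296,245,100,85,4),0,170,0,0,0)]))
E
```

```text
(no output)
```

View pics/seal.png

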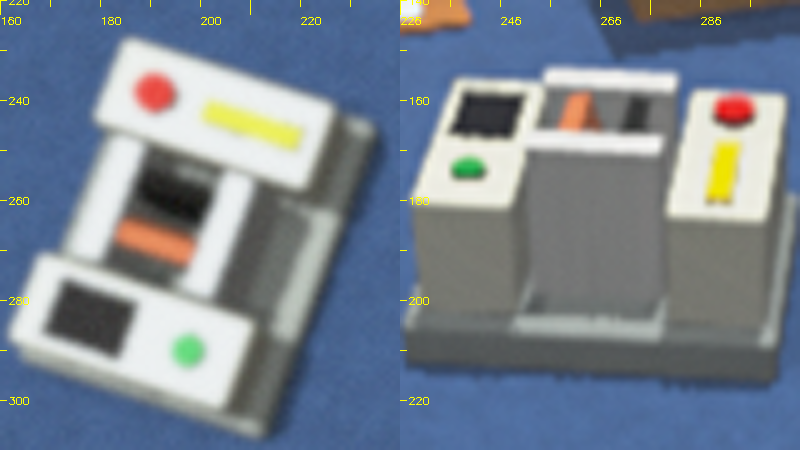

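View pics/rack.png

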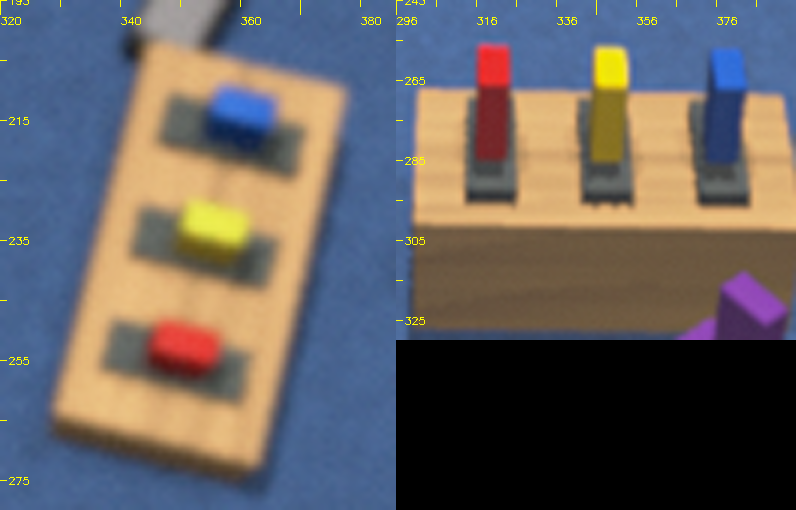

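```bash
cat > h.py <<'E'
import pickle,numpy as np
from scipy.optimize import least_squares
C={n:pickle.load(open(n+".pkl","rb")) for n in("top","side")}
def proj(n,X):
    c=C[n];p=(c["R"]@np.atleast_2d(X).T).T+c["t"];p=p@c["K"].T;return p[:,:2]/p[:,2:]
def T(q,P):
    P=np.atleast_2d(np.array(P,float));c,s=np.cos(q[2]),np.sin(q[2])
    return np.c_[q[0]+c*P[:,0]-s*P[:,1],q[1]+s*P[:,0]+c*P[:,1],P[:,2]]
def fit(obs,q0):
    # obs: {cam:[(localpt,(u,v)),..]}
    f=lambda q:np.concatenate([(proj(n,T(q,[o[0] for o in L]))-np.array([o[1] for o in L])).ravel() for n,L in obs.items()])
    r=least_squares(f,q0,loss="soft_l1");return r.x,f(r.x)
E
python3 - <<'E'
from h import *
z=100
S={"top":[((34,35,z),(182.4,246.4)),((34,21,z),(189,248.4)),((-26,21,z),(181.4,272.4)),((-26,35,z),(174,270)),((34,-21,z),(204,254.4)),((34,-35,z),(211,255.6)),((-26,-35,z),(202.4,280)),((-26,-21,z),(196,278.4))],
"side":[((-26,-21,z),(252.4,166)),((34,-21,z),(278.6,167)),((34,-35,z),(278,170.8)),((-26,-35,z),(251,170)),((-26,35,z),(255,154)),((34,35,z),(281.6,154.8)),((34,21,z),(281.4,158.4)),((-26,21,z),(254.6,157.2))]}
R={"top":[((83,43,65),(344.2,202)),((83,-43,65),(377.8,210)),((-83,-43,65),(363,272.5)),((-83,43,65),(328.7,264.2)),((50,0,118),(360.7,212.5)),((0,0,118),(355.8,232)),((-50,0,118),(350.7,252))],
"side":[((-83,-43,65),(300.25,300.5)),((-83,43,65),(301.5,267.5)),((83,43,65),(393.3,268.75)),((-50,0,118),(320.5,261.5)),((0,0,118),(349.75,262)),((50,0,118),(379.25,262.5))]}
for nm,O in(("sealer",S),("rack",R)):
    for k in ("top","side",None):
        q,e=fit({k:O[k]} if k else O,[400,200 if nm=="sealer" else -100,-.25]); print(nm,k,q.round(2),np.degrees(q[2]).round(1),"rms",np.sqrt((e**2).mean()).round(2))
    print(e.reshape(-1,2).round(1).tolist())
E
```

```text
sealer top [ 5.1134e+02  2.0235e+02 -3.0000e-01] -17.4 rms 0.67
sealer side [ 5.1454e+02  1.9934e+02 -2.9000e-01] -16.9 rms 0.33
sealer None [ 5.1324e+02  2.0140e+02 -3.0000e-01] -17.0 rms 0.8
[[1.1, -0.1], [0.0, -0.4], [-1.2, -0.8], [0.6, -0.2], [1.6, -1.2], [0.1, -0.7], [0.1, -1.4], [0.9, -1.5], [-1.2, -0.1], [-0.4, 0.1], [-0.5, -0.4], [-0.7, -0.8], [-0.2, -0.5], [-0.8, -0.1], [-1.3, -0.7], [-0.7, -0.7]]
rack top [ 591.59 -189.36   -6.53] -373.9 rms 0.27
rack side [ 594.14 -191.13  -12.82] -734.6 rms 0.33
rack None [ 593.36 -190.31  100.28] 5745.7 rms 0.6
[[0.9, -0.9], [-0.0, -0.5], [-0.3, -0.6], [0.5, -1.0], [0.3, -0.5], [0.4, -0.6], [0.6, -0.8], [-0.5, 0.4], [-0.5, -0.2], [-1.2, 0.2], [-0.6, -0.6], [-0.4, -0.5], [-0.5, -0.5]]
```

```bash
python3 -m handwheel '[[[0.2,0.43,-0.68,0,-0.5],[0.2,0.43,-0.68,0,-0.5],[0.2,0.43,-0.68,0,-0.5],[0.2,0.43,-0.68,0,-0.5],[0.2,0.43,-0.68,0,-0.5],[0.2,0.43,-0.68,0,-0.5],[0.2,0.43,-0.68,0,-0.5],[0.2,0.43,-0.68,0,-0.5],[0.2,0.43,-0.68,0,-0.5],[0.2,0.43,-0.68,0,-0.5]]]' 60
python3 -m handwheel '[[[0.2,0.43,-0.68,-0.05,-0.5],[0.2,0.43,-0.68,-0.05,-0.5],[0.2,0.43,-0.68,-0.05,-0.5],[0.2,0.43,-0.68,-0.05,-0.5],[0.2,0.43,-0.68,-0.05,-0.5],[0.2,0.43,-0.68,-0.05,-0.5],[0.2,0.43,-0.68,-0.05,-0.5],[0.2,0.43,-0.68,-0.05,-0.5],[0.2,0.43,-0.68,-0.05,-0.5],[0.2,0.43,-0.68,-0.05,-0.5]]]'
python3 -m handwheel '[[[0.2,0,0,0,0],[0.2,0,0,0,0]]]'
```

```text
time_s: 1.1
eef_pos: [422.8, 140.8, 231.2]
ee_rot: [-0.0, 0.526, 0.851, -0.0]
force: [1.6, -0.3, -0.2]
grip_width: 0.4
grip_force: 0.0
time_s: 2.1
eef_pos: [637.7, -199.1, 205.7]
ee_rot: [-0.0, 0.785, 0.62, -0.0]
force: [0.2, 0.1, -0.1]
grip_width: 0.4
grip_force: 0.0
time_s: 2.3
eef_pos: [637.1, -198.0, 205.2]
ee_rot: [-0.001, 0.784, 0.621, -0.0]
force: [-0.4, 1.4, -0.0]
grip_width: 0.4
grip_force: 0.0
```

```bash
python3 -m handwheel '[[[0.2,0.09,-0.09,-0.4,-0.1],[0.2,0,0,-0.6,0],[0.2,0,0,-0.4,0],[0.2,0,0,0,0]]]'
python3 - <<'E'
from rig import ctrl,optics
import cv2,numpy as np
o=[]
for n,(x,y,w,h) in(("top",(320,180,66,85)),("side",(330,210,66,85))):
    o.append(cv2.resize(optics.capture(n)["img"][y:y+h,x:x+w],None,fx=6,fy=6,interpolation=cv2.INTER_CUBIC))
cv2.imwrite("pics/over.png",np.hstack(o)); print(ctrl.sense()["eef_pos"])
E
```

```text
time_s: 2.7
eef_pos: [640.3, -200.4, 133.7]
ee_rot: [-0.003, 0.788, 0.616, -0.001]
force: [-0.4, 0.6, -0.6]
grip_width: 0.4
grip_force: 0.0
[ 641.91788356 -201.42643797  137.54125297]
```

View pics/over.png

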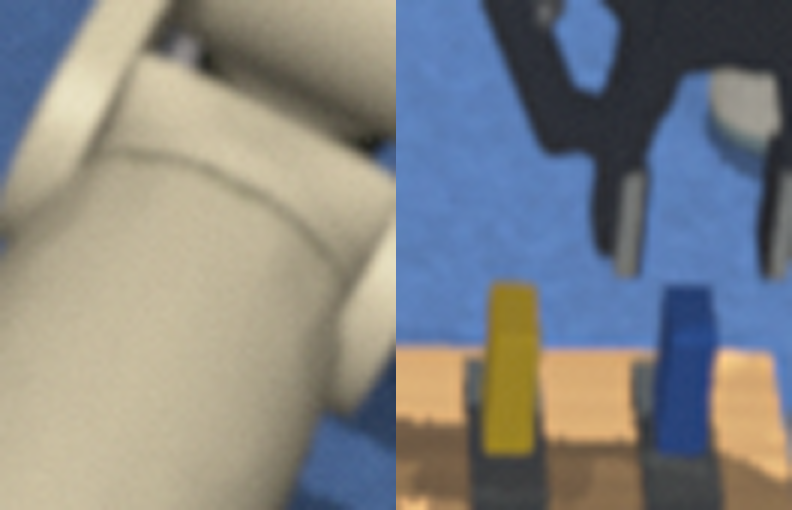

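The side crop shows the finger tips straddling the blue handle. The pad faces are at crop x≈645 and 762, and the handle is centred near 688.

```bash
python3 - <<'E'
from h import *
print(proj("side",[641.9,-201.4,137.5]))
q=[593.0,-190.2,np.radians(-14.1)]
print(proj("side",T(q,[(50,0,118)])),T(q,[(50,0,0)]))
E
```

```text
[[379.67656485 252.67986215]]
[[378.56600842 261.90653645]] [[ 641.49360076 -202.38075059    0.        ]]
```

```bash
python3 -m handwheel '[[[0.2,-0.03,-0.01,-0.4,0],[0.2,0,0,-0.4,0],[0.2,0,0,-0.3,0],[0.2,0,0,0,0],[0.2,0,0,0,0]]]'
python3 -m handwheel '[[[1,0,0,0,0],[1,0,0,0,0],[1,0,0,0,0],[1,0,0,0,0],[1,0,0,0,0]]]' 60
```

```text
time_s: 3.3
eef_pos: [640.8, -202.7, 82.6]
ee_rot: [0.001, 0.788, 0.615, 0.0]
force: [0.7, -0.3, -0.2]
grip_width: 0.398
grip_force: 0.0
time_s: 3.8
eef_pos: [640.9, -202.9, 82.8]
ee_rot: [0.001, 0.788, 0.615, 0.001]
force: [0.5, 0.3, 6.6]
grip_width: 0.153
grip_force: 59.5
```

```bash
python3 -m handwheel '[[[1,0,0,0.2,0],[1,0,0,0.5,0],[1,0,0,0.5,0],[1,0,0,0.5,0],[1,0,0,0.5,0],[1,0,0,0,0],[1,0,0,0,0]]]'
python3 -m handwheel '[[[1,-0.25,0.81,0,-0.04],[1,-0.25,0.81,0,-0.04],[1,-0.25,0.81,0,-0.04],[1,-0.25,0.81,0,-0.04],[1,-0.25,0.81,0,-0.04],[1,-0.25,0.81,0,-0.04],[1,-0.25,0.81,0,-0.04],[1,-0.25,0.81,0,-0.04],[1,-0.25,0.81,0,-0.04],[1,-0.25,0.75,0,-0.04]]]'
python3 -m handwheel '[[[1,0,0,0,0],[1,0,0,0,0],[1,0,0,0,0]]]'
python3 - <<'E'
from rig import ctrl
s=ctrl.sense();print(s["eef_pos"],s["ee_rot"],s["force"],s["grip_width"])
E
```

```text
time_s: 4.5
eef_pos: [640.1, -202.5, 190.9]
ee_rot: [-0.0, 0.788, 0.615, -0.0]
force: [-0.2, 0.1, -2.2]
grip_width: 0.153
grip_force: 58.7
time_s: 5.5
eef_pos: [513.7, 200.9, 189.7]
ee_rot: [-0.001, 0.805, 0.593, -0.001]
force: [0.5, -0.4, -1.5]
grip_width: 0.154
grip_force: 59.0
time_s: 5.8
eef_pos: [515.2, 198.5, 190.4]
ee_rot: [-0.0, 0.805, 0.593, -0.001]
force: [0.2, -0.7, -1.3]
grip_width: 0.158
grip_force: 59.1
[515.21889463 198.5247123  190.42468532] [-2.47231320e-04  8.05395219e-01  5.92737611e-01 -7.78399544e-04] [ 0.21374454 -0.68132782 -1.32401714] 0.15849231497584548
```

```bash
python3 -m handwheel '[[[1,0.02,0.03,-0.3,0],[1,0,0,0,0],[1,0,0,0,0]]]'
python3 - <<'E'
from rig import ctrl,optics
from h import *
import cv2
a=optics.capture("side")["img"][100:200,216:316]; b=optics.capture("top")["img"][215:305,155:245]
cv2.imwrite("pics/ins.png",np.hstack([cv2.resize(a,(500,500),interpolation=cv2.INTER_CUBIC),cv2.resize(b,(300,500),interpolation=cv2.INTER_CUBIC)]))
p=ctrl.sense()["eef_pos"];print(p)
q=[p[0],p[1],np.radians(-17.2)];c=p[2]-17.8
# leaf: handle top, collar, blade bottom corners
print(((proj("side",T(q,[(-3,-15,c-50),(3,-15,c-50),(-11,-30,c),(11,-30,c),(-7,-13,c+8),(7,-13,c+8)]))-[216,100])*5).round())
E
```

```text
time_s: 6.1
eef_pos: [516.4, 200.1, 176.2]
ee_rot: [-0.0, 0.806, 0.593, -0.0]
force: [0.4, 0.4, -0.8]
grip_width: 0.152
grip_force: 59.0
[516.60072094 200.39300784 176.77548282]
[[236. 308.]
 [250. 308.]
 [208. 222.]
 [260. 224.]
 [222. 187.]
 [255. 189.]]
```

View pics/ins.png

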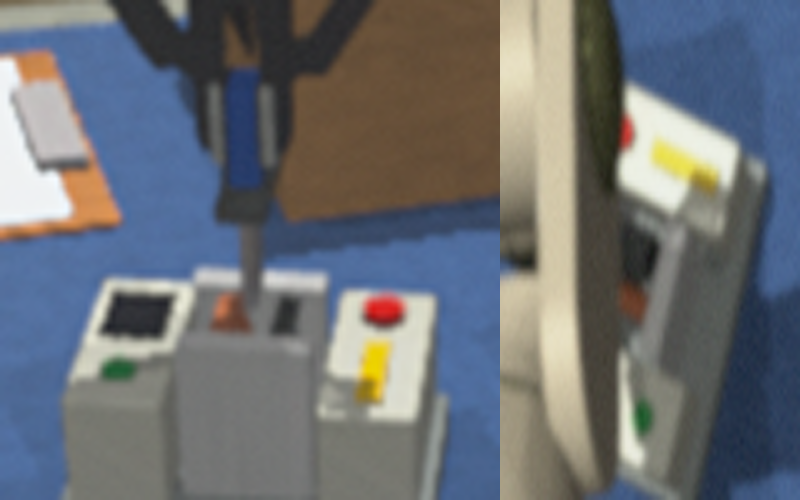

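The blade bottom sits between the copper bar (≈237) and the anvil (≈277) at crop x≈253, so it is over the mouth. I'll lower it gently.

```bash
python3 -m handwheel '[[[1,0,0,-0.1,0],[1,0,0,-0.1,0],[1,0,0,-0.1,0],[1,0,0,-0.1,0],[1,0,0,0,0]]]'
python3 -m handwheel '[[[1,0,0,-0.06,0],[1,0,0,-0.06,0],[1,0,0,-0.06,0],[1,0,0,0,0]]]'
```

```text
time_s: 6.7
eef_pos: [515.9, 200.8, 155.4]
ee_rot: [-0.0, 0.805, 0.593, -0.001]
force: [0.0, 0.5, -1.9]
grip_width: 0.156
grip_force: 59.0
time_s: 7.1
eef_pos: [516.1, 200.8, 146.8]
ee_rot: [-0.0, 0.805, 0.593, -0.0]
force: [-0.4, -0.3, -1.3]
grip_width: 0.16
grip_force: 59.0
```

```bash
python3 -m handwheel '[[[1,0,0,-0.06,0],[1,0,0,-0.06,0],[1,0,0,0,0]]]'
python3 -m handwheel '[[[1,0,0,-0.06,0],[1,0,0,-0.06,0],[1,0,0,-0.06,0],[1,0,0,0,0]]]'
```

```text
time_s: 7.4
eef_pos: [516.0, 200.8, 140.8]
ee_rot: [-0.0, 0.805, 0.593, -0.0]
force: [0.6, 0.5, -1.2]
grip_width: 0.156
grip_force: 59.0
time_s: 7.8
eef_pos: [516.0, 200.8, 131.8]
ee_rot: [-0.0, 0.805, 0.593, -0.0]
force: [-0.3, -1.0, -1.6]
grip_width: 0.153
grip_force: 59.0
```

```bash
python3 -m handwheel '[[[1,0,0,-0.08,0],[1,0,0,-0.08,0],[1,0,0,-0.06,0],[1,0,0,0,0]]]'
python3 -m handwheel '[[[1,0,0,-0.03,0],[1,0,0,-0.03,0],[1,0,0,0,0]]]'
```

```text
time_s: 8.2
eef_pos: [516.0, 200.8, 120.7]
ee_rot: [-0.0, 0.805, 0.593, -0.0]
force: [-0.5, -0.4, -2.2]
grip_width: 0.155
grip_force: 59.0
time_s: 8.5
eef_pos: [516.2, 200.9, 118.2]
ee_rot: [-0.0, 0.805, 0.593, -0.0]
force: [-0.7, -0.7, -0.9]
grip_width: 0.156
grip_force: 59.0
```

```bash
python3 -m handwheel '[[[1,0,0,-0.02,0],[1,0,0,0,0]]]'
python3 -m handwheel '[[[1,0,0,-0.02,0],[1,0,0,0,0]]]'
```

```text
time_s: 8.7
eef_pos: [516.4, 200.9, 117.8]
ee_rot: [0.0, 0.805, 0.593, 0.0]
force: [-2.2, -0.2, 4.1]
grip_width: 0.153
grip_force: 59.6
time_s: 8.9
eef_pos: [516.4, 200.9, 117.8]
ee_rot: [0.0, 0.805, 0.593, 0.0]
force: [-5.9, -1.6, 12.4]
grip_width: 0.153
grip_force: 61.1
```

Blue is loose: no drag on the way down, and the collar seated at TCP z 117.8. I'll lift slightly and probe the side play to centre the next leaf.

```bash
python3 -m handwheel '[[[1,0,0,0.1,0],[1,0,0,0,0]]]'
for i in 1 2; do python3 -m handwheel '[[[1,0.019,-0.006,0,0],[1,0,0,0,0]]]' | egrep 'eef|^force'; done
```

```text
time_s: 9.1
eef_pos: [516.6, 200.9, 121.8]
ee_rot: [0.0, 0.805, 0.593, 0.001]
force: [-0.3, -0.1, -1.8]
grip_width: 0.154
grip_force: 59.1
eef_pos: [517.2, 200.5, 120.9]
force: [0.4, 0.1, -1.5]
eef_pos: [518.2, 200.2, 121.1]
force: [-0.4, -0.3, -1.8]
```

```bash

python3 -m handwheel '[[[1,0.019,-0.006,0,0],[1,0,0,0,0]]]' | egrep 'eef|^force'
python3 -m handwheel '[[[1,0.019,-0.006,0,0],[1,0,0,0,0]]]' | egrep 'eef|^force'
```

```text
eef_pos: [518.5, 200.1, 121.1]
force: [-4.5, 0.9, -0.0]
eef_pos: [518.8, 200.1, 121.1]
force: [-8.4, 1.1, 2.2]
```

```bash

python3 -m handwheel '[[[1,-0.057,0.018,0,0],[1,-0.019,0.006,0,0],[1,0,0,0,0]]]' | egrep 'eef|^force'
python3 -m handwheel '[[[1,-0.019,0.006,0,0],[1,0,0,0,0]]]' | egrep 'eef|^force'
```

```text
eef_pos: [516.5, 200.8, 121.4]
force: [-0.8, -0.8, -2.0]
eef_pos: [515.5, 201.1, 121.4]
force: [0.9, -0.0, -1.1]
```

```bash
python3 -m handwheel '[[[1,0.01,0,0.2,0],[1,0,0,0.4,0],[1,0,0,0.4,0],[1,0,0,0.4,0],[1,0,0,0,0]]]'
python3 -m handwheel '[[[1,0.25,-0.81,0,0.04],[1,0.25,-0.81,0,0.04],[1,0.25,-0.81,0,0.04],[1,0.25,-0.81,0,0.04],[1,0.25,-0.81,0,0.04],[1,0.25,-0.81,0,0.04],[1,0.25,-0.81,0,0.04],[1,0.25,-0.81,0,0.04],[1,0.25,-0.81,0,0.04],[1,0.25,-0.79,0,0.04]]]'
python3 -m handwheel '[[[1,0,0,0,0],[1,0,0,0,0],[1,0,0,0,0]]]'
```

```text
time_s: 10.9
eef_pos: [516.9, 201.4, 194.4]
ee_rot: [0.001, 0.805, 0.593, 0.002]
force: [-0.7, 0.2, -1.6]
grip_width: 0.162
grip_force: 59.4
time_s: 11.9
eef_pos: [640.8, -204.5, 190.2]
ee_rot: [-0.001, 0.788, 0.615, -0.0]
force: [0.2, 0.8, -0.7]
grip_width: 0.156
grip_force: 59.4
time_s: 12.2
eef_pos: [640.6, -201.8, 190.8]
ee_rot: [-0.001, 0.788, 0.616, -0.0]
force: [-0.2, -0.1, -1.5]
grip_width: 0.16
grip_force: 59.5
```

Within 1 mm of the original slot; lowering 104 mm, then a slow approach to contact.

```bash
python3 -m handwheel '[[[1,0.005,-0.02,-0.4,0],[1,0,0,-0.4,0],[1,0,0,-0.1,0],[1,0,0,0,0]]]'
python3 -m handwheel '[[[1,0,0,-0.3,0],[1,0,0,-0.3,0],[1,0,0,-0.3,0],[1,0,0,-0.24,0],[1,0,0,0,0]]]'
python3 -m handwheel '[[[1,0,0,-0.03,0],[1,0,0,-0.03,0],[1,0,0,0,0]]]'
```

```text
time_s: 12.6
eef_pos: [640.9, -202.8, 146.0]
ee_rot: [-0.001, 0.788, 0.616, -0.0]
force: [-0.5, -0.0, -1.4]
grip_width: 0.156
grip_force: 59.5
time_s: 13.1
eef_pos: [640.3, -203.4, 87.1]
ee_rot: [-0.002, 0.788, 0.615, -0.001]
force: [-0.2, -0.4, -1.9]
grip_width: 0.159
grip_force: 59.5
time_s: 13.4
eef_pos: [641.2, -203.9, 86.7]
ee_rot: [0.0, 0.788, 0.615, 0.0]
force: [0.8, 0.6, -1.7]
grip_width: 0.159
grip_force: 59.5
```

```bash
python3 -m handwheel '[[[1,0,0,-0.04,0],[1,0,0,0,0],[1,0,0,0,0]]]'
python3 -m handwheel '[[[1,0,0,-0.03,0],[1,0,0,0,0],[1,0,0,0,0]]]'
```

```text
time_s: 13.7
eef_pos: [641.1, -203.8, 84.4]
ee_rot: [0.0, 0.788, 0.615, 0.0]
force: [0.4, 0.6, -2.1]
grip_width: 0.155
grip_force: 59.5
time_s: 14.0
eef_pos: [641.1, -203.8, 82.9]
ee_rot: [0.0, 0.788, 0.615, 0.0]
force: [0.2, -0.3, -0.5]
grip_width: 0.155
grip_force: 59.7
```

```bash
python3 -m handwheel '[[[0.2,0,0,0,0],[0.2,0,0,0,0],[0.2,0,0,0,0],[0.2,0,0,0.3,0],[0.2,0,0,0.5,0],[0.2,0,0,0.4,0],[0.2,-0.49,0.13,0,0],[0.2,-0.49,0.13,0,0],[0.2,0,0,0,0],[0.2,0,0,0,0]]]'
python3 - <<'E'
from rig import ctrl,optics
import cv2
cv2.imwrite("pics/y.png",cv2.resize(optics.capture("side")["img"][205:335,290:420],(600,600),interpolation=cv2.INTER_CUBIC)); print(ctrl.sense()["eef_pos"])
E
```

```text
time_s: 15.0
eef_pos: [592.5, -191.1, 144.2]
ee_rot: [0.001, 0.788, 0.615, 0.0]
force: [-0.3, 0.3, 0.3]
grip_width: 0.397
grip_force: 0.0
[ 592.79779908 -191.19828756  143.84392029]
```

View pics/y.png

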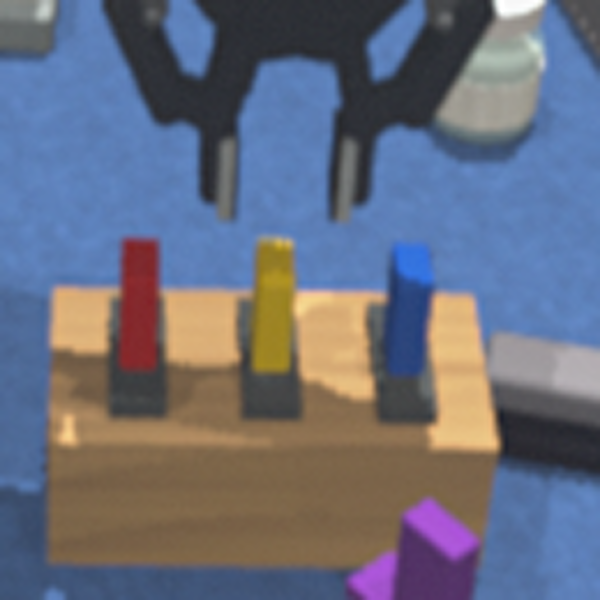

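Blue is back upright in its slot (410,310). The fingers centre at 285 and the yellow handle at 275, so I'll shift about −1.5 mm and descend.

```bash
python3 -m handwheel '[[[0.2,-0.03,0.01,-0.4,0],[0.2,0,0,-0.5,0],[0.2,0,0,-0.32,0],[0.2,0,0,0,0],[0.2,0,0,0,0]]]'
python3 -m handwheel '[[[1,0,0,0,0],[1,0,0,0,0],[1,0,0,0,0],[1,0,0,0,0],[1,0,0,0,0]]]' 60
```

```text
time_s: 15.55
eef_pos: [591.3, -190.7, 82.4]
ee_rot: [0.0, 0.788, 0.615, 0.0]
force: [1.3, -0.1, 0.4]
grip_width: 0.399
grip_force: 0.0
time_s: 16.05
eef_pos: [591.3, -190.7, 83.1]
ee_rot: [0.001, 0.788, 0.615, 0.001]
force: [2.0, 0.5, 4.4]
grip_width: 0.154
grip_force: 62.1
```

```bash
python3 -m handwheel '[[[1,0,0,0.2,0],[1,0,0,0.5,0],[1,0,0,0.5,0],[1,0,0,0.5,0],[1,0,0,0.4,0],[1,0,0,0,0],[1,0,0,0,0]]]'
python3 -m handwheel '[[[1,-0.15,0.78,0,-0.04],[1,-0.15,0.78,0,-0.04],[1,-0.15,0.78,0,-0.04],[1,-0.15,0.78,0,-0.04],[1,-0.15,0.78,0,-0.04],[1,-0.15,0.78,0,-0.04],[1,-0.15,0.78,0,-0.04],[1,-0.15,0.78,0,-0.04],[1,-0.15,0.78,0,-0.04],[1,-0.15,0.78,0,-0.04]]]'
python3 -m handwheel '[[[1,0,0,0,0],[1,0,0,0,0],[1,0,0,0,0]]]'
```

```text
time_s: 16.75
eef_pos: [590.2, -190.1, 186.1]
ee_rot: [-0.001, 0.788, 0.615, -0.0]
force: [-0.6, -0.7, -0.9]
grip_width: 0.154
grip_force: 61.4
time_s: 17.75
eef_pos: [514.3, 201.0, 185.2]
ee_rot: [-0.001, 0.805, 0.593, -0.001]
force: [0.6, 0.1, -1.2]
grip_width: 0.15
grip_force: 61.2
time_s: 18.05
eef_pos: [515.4, 198.8, 185.9]
ee_rot: [-0.0, 0.805, 0.593, -0.001]
force: [0.2, 0.6, -1.6]
grip_width: 0.151
grip_force: 61.2
```

```bash
python3 -m handwheel '[[[1,0.025,0.035,-0.2,0],[1,0,0,0,0],[1,0,0,-0.1,0],[1,0,0,-0.1,0],[1,0,0,-0.1,0],[1,0,0,-0.1,0],[1,0,0,0,0],[1,0,0,0,0]]]'
```

```text
time_s: 18.85
eef_pos: [516.8, 201.4, 156.8]
ee_rot: [-0.0, 0.805, 0.593, 0.0]
force: [0.6, 0.0, -1.0]
grip_width: 0.156
grip_force: 61.1
```

```bash
python3 -m handwheel '[[[1,0,0,-0.06,0],[1,0,0,-0.06,0],[1,0,0,-0.06,0],[1,0,0,0,0]]]'
```

```text
time_s: 19.25
eef_pos: [516.6, 201.4, 147.3]
ee_rot: [-0.0, 0.805, 0.593, -0.0]
force: [0.6, -0.2, -1.3]
grip_width: 0.159
grip_force: 61.1
```

```bash
python3 -m handwheel '[[[1,0.004,0,-0.05,0],[1,0,0,-0.05,0],[1,0,0,0,0]]]'
python3 -m handwheel '[[[1,0,0,-0.05,0],[1,0,0,-0.05,0],[1,0,0,0,0]]]'
```

```text
time_s: 19.55
eef_pos: [516.8, 201.4, 142.4]
ee_rot: [-0.0, 0.805, 0.593, -0.0]
force: [-0.1, -0.0, -1.6]
grip_width: 0.158
grip_force: 61.3
time_s: 19.85
eef_pos: [516.8, 201.4, 137.4]
ee_rot: [-0.0, 0.805, 0.593, -0.0]
force: [0.1, 0.2, -1.7]
grip_width: 0.154
grip_force: 61.2
```

No drag, so loose so far. Continuing down to home.

```bash
python3 -m handwheel '[[[1,0,0,-0.08,0],[1,0,0,-0.08,0],[1,0,0,-0.08,0],[1,0,0,-0.06,0],[1,0,0,0,0]]]'
python3 -m handwheel '[[[1,0,0,-0.04,0],[1,0,0,-0.02,0],[1,0,0,0,0]]]'
python3 -m handwheel '[[[1,0,0,-0.02,0],[1,0,0,0,0]]]'
```

```text
time_s: 20.35
eef_pos: [516.8, 201.4, 122.3]
ee_rot: [-0.0, 0.805, 0.593, -0.0]
force: [0.3, -0.3, -1.4]
grip_width: 0.159
grip_force: 61.2
time_s: 20.65
eef_pos: [517.0, 201.4, 119.7]
ee_rot: [-0.0, 0.805, 0.593, -0.0]
force: [0.3, 0.2, -1.1]
grip_width: 0.154
grip_force: 61.2
time_s: 20.85
eef_pos: [517.0, 201.4, 118.7]
ee_rot: [-0.0, 0.805, 0.593, -0.0]
force: [-0.4, 0.8, -1.6]
grip_width: 0.156
grip_force: 61.2
```

```bash
python3 -m handwheel '[[[1,0,0,-0.02,0],[1,0,0,0,0]]]'
python3 -m handwheel '[[[1,0,0,-0.02,0],[1,0,0,0,0]]]'
```

```text
time_s: 21.05
eef_pos: [517.1, 201.5, 118.0]
ee_rot: [0.0, 0.805, 0.593, 0.0]
force: [-0.5, 0.4, 1.2]
grip_width: 0.155
grip_force: 61.4
time_s: 21.25
eef_pos: [517.2, 201.4, 118.0]
ee_rot: [0.0, 0.805, 0.593, 0.0]
force: [-3.7, -1.1, 9.7]
grip_width: 0.158
grip_force: 62.8
```

Yellow is home and also loose. Returning it to its slot.

```bash
python3 -m handwheel '[[[1,0,0,0.2,0],[1,0,0,0.4,0],[1,0,0,0.4,0],[1,0,0,0.46,0],[1,0,0,0,0]]]'|egrep 'eef|^force'
python3 -m handwheel '[[[1,0.15,-0.785,0,0.04],[1,0.15,-0.785,0,0.04],[1,0.15,-0.785,0,0.04],[1,0.15,-0.785,0,0.04],[1,0.15,-0.785,0,0.04],[1,0.15,-0.785,0,0.04],[1,0.15,-0.785,0,0.04],[1,0.15,-0.785,0,0.04],[1,0.15,-0.785,0,0.04],[1,0.15,-0.785,0,0.04]]]'|egrep 'eef|^force'
python3 -m handwheel '[[[1,0,0,0,0],[1,0,0,0,0],[1,0,0,0,0]]]'
```

```text
eef_pos: [518.3, 201.7, 192.9]
force: [-0.4, -0.3, -1.4]
eef_pos: [591.8, -192.6, 188.6]
force: [0.9, 0.3, -0.3]
time_s: 23.05
eef_pos: [591.8, -190.1, 189.2]
ee_rot: [-0.001, 0.788, 0.616, -0.0]
force: [0.1, 0.4, -1.2]
grip_width: 0.154
grip_force: 61.2
```

```bash
python3 -m handwheel '[[[1,-0.01,0,-0.4,0],[1,0,0,-0.4,0],[1,0,0,-0.1,0],[1,0,0,0,0]]]'|egrep 'eef|^force'
python3 -m handwheel '[[[1,0,0,-0.3,0],[1,0,0,-0.3,0],[1,0,0,-0.3,0],[1,0,0,-0.2,0],[1,0,0,0,0],[1,0,0,0,0]]]'
```

```text
eef_pos: [591.4, -190.1, 144.5]
force: [0.3, 0.3, -0.2]
time_s: 24.05
eef_pos: [592.0, -191.2, 90.8]
ee_rot: [0.001, 0.788, 0.615, 0.0]
force: [1.0, 0.1, -0.8]
grip_width: 0.153
grip_force: 61.2
```

```bash
python3 -m handwheel '[[[1,0,0,-0.08,0],[1,0,0,-0.05,0],[1,0,0,0,0],[1,0,0,0,0]]]'|egrep 'eef|^force'
python3 -m handwheel '[[[1,0,0,-0.02,0],[1,0,0,0,0],[1,0,0,0,0]]]'
```

```text
eef_pos: [591.5, -191.1, 83.4]
force: [-0.2, 0.4, -1.6]
time_s: 24.75
eef_pos: [591.7, -191.2, 83.0]
ee_rot: [0.0, 0.788, 0.615, 0.0]
force: [-1.6, 1.4, 5.6]
grip_width: 0.159
grip_force: 62.1
```

Seated. Release, rise and move on to red.

```bash
python3 -m handwheel '[[[0.2,0,0,0,0],[0.2,0,0,0,0],[0.2,0,0,0,0],[0.2,0,0,0.3,0],[0.2,0,0,0.5,0],[0.2,0,0,0.4,0],[0.2,-0.49,0.13,0,0],[0.2,-0.49,0.13,0,0],[0.2,0,0,0,0],[0.2,0,0,0,0]]]'
python3 - <<'E'
from rig import ctrl,optics
import cv2
cv2.imwrite("pics/r.png",cv2.resize(optics.capture("side")["img"][205:335,290:420],(600,600),interpolation=cv2.INTER_CUBIC)); print(ctrl.sense()["eef_pos"])
E
```

```text
time_s: 25.75
eef_pos: [543.0, -178.3, 143.5]
ee_rot: [0.001, 0.788, 0.615, 0.0]
force: [1.1, -0.5, 0.4]
grip_width: 0.395
grip_force: 0.0
[ 543.24208913 -178.43260425  143.20346019]
```

View pics/r.png

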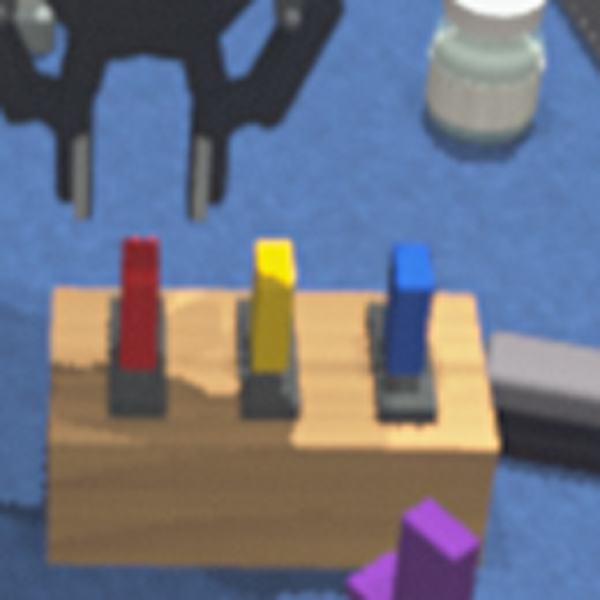

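Yellow is upright in its slot (272,320). The fingers centre at 141 over the red handle at 141. Descending.

```bash
python3 -m handwheel '[[[0.2,0,0,-0.4,0],[0.2,0,0,-0.5,0],[0.2,0,0,-0.32,0],[0.2,0,0,0,0],[0.2,0,0,0,0]]]'|egrep 'eef|^force'
python3 -m handwheel '[[[1,0,0,0,0],[1,0,0,0,0],[1,0,0,0,0],[1,0,0,0,0],[1,0,0,0,0]]]' 70
python3 -m handwheel '[[[1,0,0,0.2,0],[1,0,0,0.5,0],[1,0,0,0.5,0],[1,0,0,0.5,0],[1,0,0,0.4,0],[1,0,0,0,0],[1,0,0,0,0]]]'
```

```text
eef_pos: [543.2, -178.4, 81.9]
force: [0.6, -0.4, 0.3]
time_s: 26.8
eef_pos: [543.1, -178.4, 82.5]
ee_rot: [0.001, 0.788, 0.615, 0.0]
force: [-0.5, 0.6, 6.2]
grip_width: 0.152
grip_force: 68.5
time_s: 27.5
eef_pos: [542.2, -177.9, 185.8]
ee_rot: [-0.0, 0.788, 0.615, -0.0]
force: [-0.3, -0.1, -2.1]
grip_width: 0.15
grip_force: 69.8
```

```bash
python3 -m handwheel '[[[1,-0.05,0.76,0,-0.04],[1,-0.05,0.76,0,-0.04],[1,-0.05,0.76,0,-0.04],[1,-0.05,0.76,0,-0.04],[1,-0.05,0.76,0,-0.04],[1,-0.05,0.76,0,-0.04],[1,-0.05,0.76,0,-0.04],[1,-0.05,0.76,0,-0.04],[1,-0.05,0.76,0,-0.04],[1,-0.05,0.76,0,-0.04]]]'|egrep 'eef|^force'
python3 -m handwheel '[[[1,0,0,-0.1,0],[1,0,0,0,0],[1,0,0,0,0],[1,0,0,0,0]]]'
```

```text
eef_pos: [516.5, 203.4, 184.7]
force: [0.1, -0.2, -1.8]
time_s: 28.9
eef_pos: [517.7, 200.9, 181.1]
ee_rot: [-0.0, 0.806, 0.593, -0.0]
force: [0.1, 0.4, -0.9]
grip_width: 0.153
grip_force: 69.6
```

```bash
python3 -m handwheel '[[[1,-0.026,0.004,-0.15,0],[1,0,0,-0.1,0],[1,0,0,-0.1,0],[1,0,0,-0.1,0],[1,0,0,0,0],[1,0,0,0,0]]]'
python3 -m handwheel '[[[1,0,0,-0.04,0],[1,0,0,-0.04,0],[1,0,0,0,0]]]'|egrep 'eef|^force'
```

```text
time_s: 29.5
eef_pos: [516.2, 202.1, 158.8]
ee_rot: [-0.0, 0.805, 0.593, -0.0]
force: [-0.2, 0.0, -2.0]
grip_width: 0.152
grip_force: 69.6
eef_pos: [516.1, 202.1, 154.5]
force: [-0.1, 0.6, -2.1]
```

```bash
python3 -m handwheel '[[[1,0.008,-0.006,-0.04,0],[1,0,0,-0.04,0],[1,0,0,0,0]]]'|egrep 'eef|^force'
python3 -m handwheel '[[[1,0,0,-0.04,0],[1,0,0,-0.03,0],[1,0,0,0,0]]]'|egrep 'eef|^force'
```

```text
eef_pos: [516.6, 201.8, 150.5]
force: [0.4, -0.6, -0.8]
eef_pos: [516.9, 201.9, 148.2]
force: [-1.7, -0.1, 6.5]
```

```bash
python3 -m handwheel '[[[1,-0.004,0,-0.03,0],[1,0,0,0,0]]]'|egrep 'eef|^force'
python3 -m handwheel '[[[1,0,0,-0.03,0],[1,0,0,0,0]]]'|egrep 'eef|^force'
```

```text
eef_pos: [516.8, 202.1, 147.3]
force: [-2.8, -0.4, 9.0]
eef_pos: [516.6, 202.2, 145.3]
force: [-2.6, 0.7, 6.5]
```

Steady drag of about 8–10 N within the expected range: it is binding. Continuing down gently.

```bash
python3 -m handwheel '[[[1,-0.005,0,-0.04,0],[1,0,0,-0.04,0],[1,0,0,0,0]]]'|egrep 'eef|^force'
python3 -m handwheel '[[[1,0,0,-0.04,0],[1,0,0,-0.04,0],[1,0,0,0,0]]]'|egrep 'eef|^force|width'
```

```text
eef_pos: [516.4, 202.1, 140.9]
force: [0.3, 0.7, 3.3]
eef_pos: [516.4, 202.1, 136.9]
force: [-0.2, 1.2, 4.1]
grip_width: 0.153
```

```bash
python3 -m handwheel '[[[1,0,0,-0.05,0],[1,0,0,-0.05,0],[1,0,0,-0.05,0],[1,0,0,0,0]]]'|egrep 'eef|^force'
python3 -m handwheel '[[[1,0,0,-0.05,0],[1,0,0,-0.05,0],[1,0,0,-0.05,0],[1,0,0,0,0]]]'|egrep 'eef|^force|width'
```

```text
eef_pos: [516.4, 202.0, 129.3]
force: [-0.7, 0.9, 4.4]
eef_pos: [516.4, 202.0, 121.7]
force: [0.2, 1.7, 4.3]
grip_width: 0.157
```

```bash
python3 -m handwheel '[[[1,0,0,-0.03,0],[1,0,0,-0.03,0],[1,0,0,0,0]]]'|egrep 'eef|^force'
python3 -m handwheel '[[[1,0,0,-0.02,0],[1,0,0,0,0]]]'|egrep 'eef|^force|width'
```

```text
eef_pos: [516.4, 202.0, 118.8]
force: [0.0, 0.4, 5.9]
eef_pos: [516.5, 202.0, 118.0]
force: [-0.8, 0.9, 7.0]
grip_width: 0.153
```

```bash
python3 -m handwheel '[[[1,0,0,-0.02,0],[1,0,0,0,0]]]'|egrep 'eef|^force|width'
```

```text
eef_pos: [516.5, 202.1, 117.4]
force: [-2.1, 1.6, 10.3]
grip_width: 0.154
```

```bash
python3 -m handwheel '[[[1,0,0,-0.016,0],[1,0,0,0,0]]]'|egrep 'eef|^force|width'
```

```text
eef_pos: [516.6, 202.1, 117.4]
force: [-4.9, 2.0, 17.2]
grip_width: 0.153
```

Hard stop on the cheeks: fully home. Release symmetrically, rise clear and look.

```bash
python3 -m handwheel '[[[0.2,0,0,0,0],[0.2,0,0,0,0],[0.2,0,0,0,0],[0.2,0,0,0,0],[0.2,0,0,0.3,0],[0.2,0,0,0.6,0],[0.2,0,0,0.8,0],[0.2,0,0,0.8,0],[0.2,0,0,0,0],[0.2,0,0,0,0]]]'
python3 - <<'E'
from rig import ctrl,optics
import cv2,numpy as np
a=optics.capture("side")["img"]
cv2.imwrite("pics/end.png",np.hstack([cv2.resize(a[90:210,216:316],(500,600),interpolation=cv2.INTER_CUBIC),cv2.resize(a[240:340,295:395],(300,600),interpolation=cv2.INTER_CUBIC)]))
E
```

```text
time_s: 34.1
eef_pos: [516.2, 201.8, 240.6]
ee_rot: [0.0, 0.805, 0.593, 0.0]
force: [0.1, -0.1, -0.5]
grip_width: 0.4
grip_force: 0.0
```

View pics/end.png

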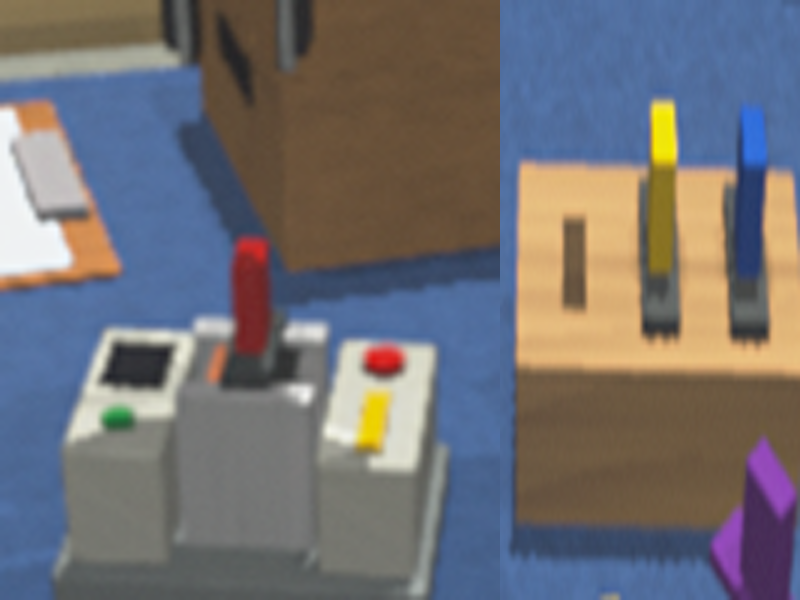

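Red stands in the throat at (250,300) with its collar on the cheeks. Yellow and blue are upright in the rack, and the gripper is clear of everything.

```bash
python3 -c "
from rig import ctrl
print(ctrl.finish_job())"
```

```text
the job is handed in; nothing more can be done
None
```

The throat gap is about 9 mm: the blue and yellow leaves were loose and are back upright in the rack, and the red (10 mm) leaf bound and stands fully home in the throat; the job is handed in.

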